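# Hang the loaded slide carrier on the drain hook

### The job

Two slide-staining carriers stand on the bench. Take the one that is loaded with glass slides, keep it upright, and hang it by its wire bail in the dip of the drain stand's hook, over the drip tray, so that it hangs freely and at rest. Leave the empty carrier where it stands.

Things in the scene. Friction and masses are not known exactly. Their poses are not given: they have to be found in the camera images.
- loaded_carrier: To hang: grey open frame 60 (x) x 88 (y) x 26 mm with six glass slides on edge (white ends, pink specimens), tops at z 30 mm; 0.14-0.28 kg. Rigid wire bail in its y-z plane; on the bail's peak an upright black square grip, 16 x 16 mm, z 112 to 168 mm: pinch its upper half from above by either pair of faces. Origin: centre of underside; z up, y along bail. A half turn about z changes nothing.
- bail_top (a point): Peak of the loaded carrier's bail (centre of the 5 mm wire), 110 mm above the underside, on the centre line; it comes to rest in the hook. Axes as the carrier's. From here the wire falls gently either way to uprights at y = +-45 mm (wire z 102 at y 26, 82 at y 45). The window from slides to peak, about 77 mm high and 85 mm wide, lets the hook pass along x.
- hook_seat (a point): Low point of the fixed drain stand's hook, on top of its 8 mm rod, 164 mm above the bench; hung wire centre is 2.5 mm above it. z up, +x from open tip to post. Rod in plane y=0, flat 10 mm either side, then rises: at x -33 mm ends in a red ball (11 mm, top 23 mm above seat), at x +34 to +64 level, top 20 mm above seat; post at x +74. White drip tray, 14 mm high, below. Load from -x, over the ball.
- empty_carrier: Bystander, to be left alone: the same grey carrier (same frame, bail and black grip, 0.12 kg) but without slides. Origin: centre of the underside; z up, y along the bail.
Things that resemble listed ones, but are neither listed nor needed, are in the scene too. What is shaped like the loaded_carrier but orange or red is not meant.

How it is judged:
By the outcome, as a careful person would: the job done as asked, in the order asked, and still so for the second after the job is handed in, with the robot touching nothing.
It also fails if it takes over 42 s, if anything falls off the work surface, if the arm or the gripper's body presses on something with over 40 N, if the wrist force passes 120 N, or if a joint passes its speed limit or range.

### The arm

A 6-joint arm with a two-finger parallel gripper is mounted at the origin on a cart in front of the work surface, level with it; the furniture and walls round the work are solid. World frame = base frame: x ahead of the robot, y to its left, z up, the work surface at z = 0. Lengths are in m, angles in rad, forces in N, time in s.
With the tool pointing down it reaches from about 0.325 to 0.925 m from the base axis. Payload 3.1 kg.
Tool frame: the origin (TCP) lies midway between the tips of the shut fingers; the grasp point (between the pads) lies 19 mm behind it; y points along the fingers, x is the direction in which the jaws open and shut, and the axes are right-handed (so a half turn about y gives the same grasp; the last joint's range is limited). The gripper opens to 85 mm and grips with 20 to 120 N. Pads are 22 mm wide; open, the fingers measure 114 mm over their backs; the gripper's body (76 mm by 85 mm) begins 54 mm behind the grasp point. The pads swing forward as they close: fully open they stand 13 mm farther back than shut.
Start: joints at [-1.335, 0.217, 1.613, -0, 1.311, -0.112], TCP at [0.213, -0.588, 0.231] pointing down, gripper open.
Joint ranges: [-2.75, 2.75], [-0.78, 2.1], [0.31, 2.55], [-1.13, 4.27], [0.13, 2.63], [-2.58, 2.58]. Speed limits (rad/s): [2.79, 2.79, 3.14, 3.14, 3.14, 3.14].

### API

Orientations are given as a rotation vector (axis times angle).
In Python, from station import manip, camera, camera_params, workorder gives the robot as it stands.
- The arm moves only by the shell command python3 -m handwheel 'ROWS' [OPENING]. ROWS is JSON, a list of rows, each an object of numbers: "x", "y", "z": the shift along the tool's x, y, z in mm; "yaw": the turn about the tool's y in degrees. A call has 1 to 8 rows; each row shifts and turns the commanded pose from where the row before left it, along the tool's axes as they then stand; what a row does not reach is not made up. A row lasts 1/8 s, in which the tool goes at most 62.5 mm and 10.7 degrees, less where a joint would pass 70% of its speed; a pose out of reach is approached as far as the arm can. A call is refused whole if a number of a shift passes 62.5 or a number of a turn 10.7, either way. A call with a gripper value outside its range is refused whole. OPENING is the opening, from 0 (shut) to 1 (fully open), set as the call begins (- or left out, the last holds). The fingers move at their own pace and stop on an object; the grip force is fixed at half the most. Time passes only in rows, so rows that do not move let the fingers close. It gives the time, the measured TCP pose, the force and the opening at its end, in the units of the state.
- manip.get_obs(): the state, without advancing time (a new reading comes with each control period).
- camera(name): name is "scene" or "side" or "wrist"; returns the picture (420x560x3 uint8, red, green, blue); there is no depth.
- camera_params(name): a dict with "fx", "fy", "cx", "cy" (pixels), "R" (3x3) and "t" (3): a world point X has camera coordinates R X + t; the wrist camera has in their place "mount" (4x4, takes a point from camera to tool coordinates, whose origin is the TCP and whose axes are the tool frame's). Camera axes: x right, y down, z forward; pixel columns grow to the right and rows downward; lengths in m; the calibration is good to about 2 mm. A picture is of the moment at which its call begins: read the wrist's pose just before it. camera_params takes no time and is no camera call.
- workorder.hand_in(): hands the job in, once; it reports no verdict.
The state is a dict: "t": time; "joints": joint angles; "qvel": joint speeds; "joint_efforts": joint torques, N m; "tcp_pos": TCP position; "ee_rot": TCP orientation; "contact_force": force on the tool from outside, world axes, zero at the start; "torque": the same for the moment, N m; "finger_gap": finger opening in m.
Only numpy, scipy, OpenCV 4.12 (cv2) and the standard library are available. Lean on these libraries where they do the work, as an engineer would, in place of code of your own. Each camera call takes 0.05 s, during which the arm holds its last target. There are 200 camera calls.

## Working session

There is one attempt and no reset: what is moved stays moved. The work goes in short steps, Python scripts to look and compute and a shell command to move; the robot and the scene stay as the last step left them, time stands still between calls to the robot, and variables do not carry over. Pictures are saved under pics/ and viewed, about 8 in all and at most 12, crops included, and the job is handed in when it is done.

```bash
mkdir -p pics
cat > h.py <<'E'
import numpy as np, cv2
from scipy.spatial.transform import Rotation as Rot
from station import manip, camera, camera_params, workorder
def snap(name,fn=None):
    o=manip.get_obs(); im=camera(name)
    cv2.imwrite('pics/'+(fn or name+'.png'),im[:,:,::-1]); return o,im
def cam(name,o=None):
    p=camera_params(name)
    if 'mount' in p:
        o=o or manip.get_obs(); M=np.array(p['mount'])
        T=np.eye(4);T[:3,:3]=Rot.from_rotvec(o['ee_rot']).as_matrix();T[:3,3]=o['tcp_pos']
        W=np.linalg.inv(T@M); return p,W[:3,:3],W[:3,3]
    return p,np.array(p['R']),np.array(p['t'])
def ray(name,u,v,o=None):
    p,R,t=cam(name,o); d=R.T@np.array([(u-p['cx'])/p['fx'],(v-p['cy'])/p['fy'],1]); return -R.T@t,d
def onz(name,u,v,z,o=None):
    c,d=ray(name,u,v,o); return c+d*(z-c[2])/d[2]
def proj(name,X,o=None):
    p,R,t=cam(name,o); q=R@np.array(X)+t; return np.array([p['cx']+p['fx']*q[0]/q[2],p['cy']+p['fy']*q[1]/q[2]])
def tri(a,b):
    (c1,d1),(c2,d2)=a,b; A=np.c_[d1,-d2]; s=np.linalg.lstsq(A,c2-c1,rcond=None)[0]
    P=c1+d1*s[0];Q=c2+d2*s[1]; return (P+Q)/2,np.linalg.norm(P-Q)
E
python3 - <<'E'
from h import *
for n in('scene','side'):
    snap(n); p,R,t=cam(n); print(n,-R.T@t,R[2])
o=manip.get_obs(); print(o['t'],o['tcp_pos'],Rot.from_rotvec(o['ee_rot']).as_matrix().round(3),o['finger_gap'])
a=[cv2.imread(f'pics/{n}.png') for n in('scene','side')]
E
```

```text
scene [-0.13402796 -0.73631009  1.30097226] [ 0.40031333  0.49962931 -0.76819255]
side [0.09264964 0.74309308 0.4874028 ] [ 0.4781663  -0.7823609  -0.39908446]
0.1 [ 0.21288497 -0.58684413  0.23007865] [[ 0.341 -0.001  0.94 ]
 [-0.94   0.002  0.341]
 [-0.002 -1.     0.   ]] 0.08563167307323995
```

View pics/scene.png

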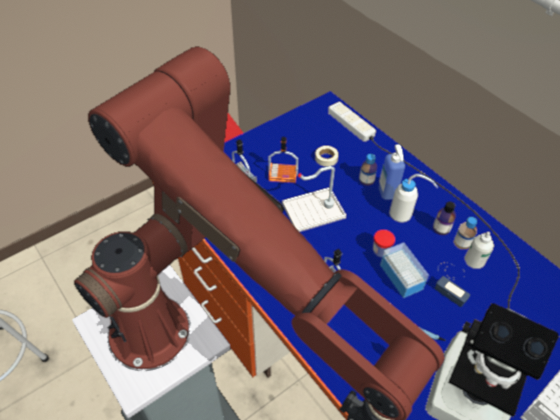

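View pics/side.png

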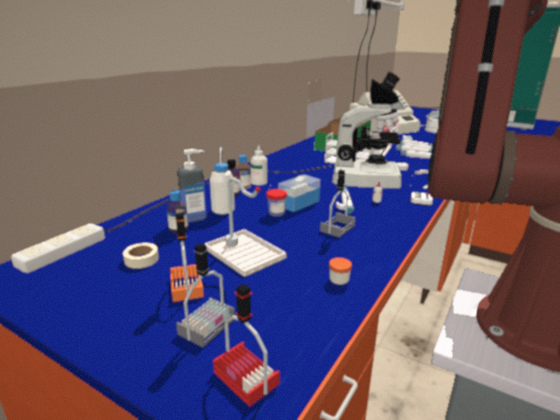

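The scene view shows the robot arm covering much of the bench. The side view shows grey carriers at (205,320) and (338,225), and orange and red ones at (186,283) and (245,375). The hook stand is at (235,200), with its red ball at (257,189). I'll zoom in on these.

Run:
```python
import cv2,numpy as np
im=cv2.imread('pics/side.png')
a=cv2.resize(im[235:355,160:270],None,fx=3.6,fy=4,interpolation=cv2.INTER_CUBIC)
b=cv2.resize(im[160:280,200:370],None,fx=4,fy=4,interpolation=cv2.INTER_CUBIC)
a=cv2.resize(im[230:350,150:250],(400,480),interpolation=cv2.INTER_CUBIC)
b=cv2.resize(im[160:280,200:300],(400,480),interpolation=cv2.INTER_CUBIC)
c=cv2.resize(im[160:260,300:400],(400,400),interpolation=cv2.INTER_CUBIC)
cv2.imwrite('pics/z1.png',np.hstack([a,b]))
s=cv2.imread('pics/scene.png')
d=cv2.resize(s[130:230,225:365],(560,400),interpolation=cv2.INTER_CUBIC)
cv2.imwrite('pics/z2.png',cv2.resize(np.hstack([c,d]),(800,333)))
from h import *
for u,v in[(205,335),(338,232),(236,243)]: print(onz('side',u,v,0.0))
for u,v in[(328,203),(240,178)]: print(onz('scene',u,v,0.0))
```

```text
[0.49948753 0.33478751 0.        ]
[ 0.47090793 -0.1653857   0.        ]
[ 6.63745231e-01  3.40178941e-02 -5.55111512e-17]
[0.67383298 0.05832149 0.        ]
[0.50944344 0.31762211 0.        ]
```

View pics/z1.png

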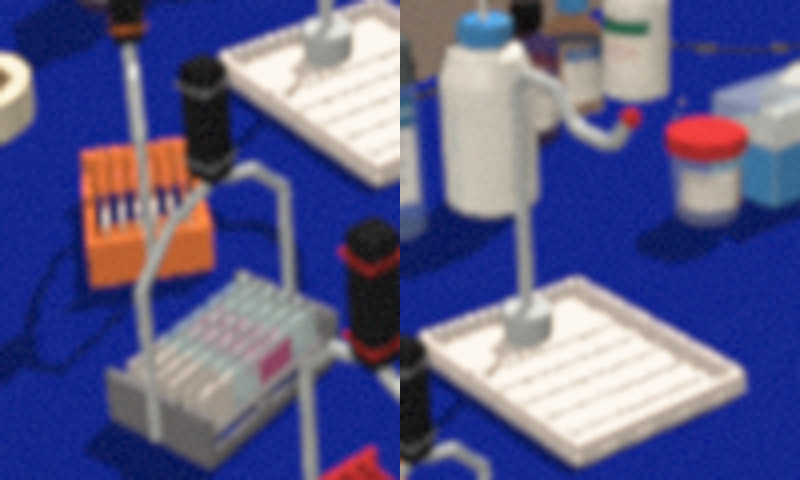

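View pics/z2.png

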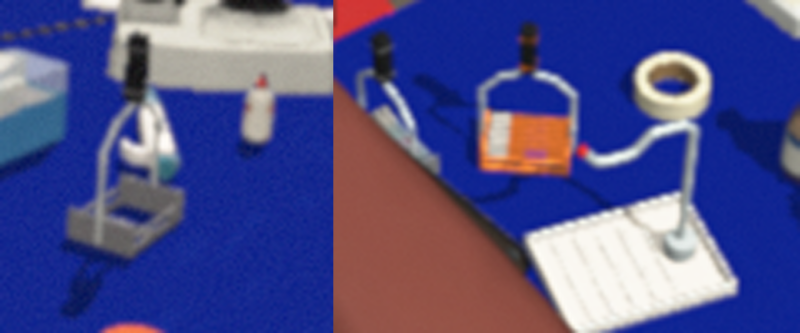

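Crop 1 shows that the near grey carrier, at side (205,320), holds white-ended slides with pink specimens, so it is the loaded one. The hook's ball is at side (257.5,189). Crop 2 shows that the carrier at side (338,225) is empty. Next I'll triangulate the grip and the hook.

Run:
```python
from h import *
T=lambda s,d:tri(ray('scene',*s),ray('side',*d))
for n,s,d in[('griptop',(239.1,141.4),(200,246)),('gripbot',(239.7,151.6),(202,271)),('ball',(300,175.6),(257.5,189.2)),('posttop',(332,167.5),(228.7,173.7)),('postbase',(329,203.5),(231.7,240))]:
    print(n,*T(s,d))
print('shL',onz('side',185.7,301,.082),'shR',onz('side',221.7,276,.082))
print('frame corners z26', [onz('side',150+x/4,230+y/4,.026).round(3) for x,y in[(107,370),(212,440),(335,310)]])
print('tray corners z14',[onz('side',200+(x-400)/4,160+y/4,.014).round(3) for x,y in[(422,333),(580,452),(745,370),(578,278)]])
```

```text
griptop [0.51387599 0.31458237 0.16476932] 0.0005342447088586813
gripbot [0.51367284 0.31625079 0.11834673] 0.0023612463916089224
ball [0.56451848 0.07626527 0.18026603] 0.00024095472182842018
posttop [0.66280436 0.04630406 0.18534442] 0.010166518892961966
postbase [0.66683716 0.04672557 0.01332291] 0.00014594991437273146
shL [0.51328008 0.35854789 0.082     ] shR [0.51152784 0.26817851 0.082     ]
frame corners z26 [array([0.541, 0.359, 0.026]), array([0.472, 0.367, 0.026]), array([0.483, 0.272, 0.026])]
tray corners z14 [array([0.71 , 0.096, 0.014]), array([0.547, 0.152, 0.014]), array([0.518, 0.027, 0.014]), array([ 0.675, -0.017,  0.014])]
```

Check: ball to post is 107 mm, as specified, and the ball centre height of 0.180 is right. That puts the seat at about (0.596,0.067), with hook yaw about -16°. The carrier grip is at (0.514,0.315) with yaw near 0. I'll move above the grip with the jaws along the bail.

```bash
python3 -m handwheel '[{"y":-25,"yaw":10},{"y":-20,"yaw":10},{"x":-57,"z":19},{"x":-57,"z":19},{"x":-57,"z":19},{"x":-57,"z":19},{"x":-57,"z":19},{"x":-57,"z":19}]' 0.6
python3 -m handwheel '[{"x":-57,"z":19},{"x":-57,"z":19},{"x":-57,"z":19},{"x":-57,"z":19},{"x":-57,"z":19},{"x":-57,"z":19},{"x":-57,"z":19},{"x":-57,"z":19}]'
python3 - <<'E'
from h import *
o=manip.get_obs();print(o['t'],o['tcp_pos'],o['joints'],Rot.from_rotvec(o['ee_rot']).as_matrix().round(3).tolist())
print('red',onz('side',243,290,.166),'orange',onz('scene',283.8,141,.166))
E
```

```text
0.1 [ 0.21288497 -0.58684413  0.23007865] [-1.33517056e+00  2.17704652e-01  1.61478155e+00  1.01073998e-05
  1.31129898e+00 -1.12172628e-01] [[0.341, -0.001, 0.94], [-0.94, 0.002, 0.341], [-0.002, -1.0, 0.0]]
red [0.37781216 0.3778867  0.166     ] orange [0.62521833 0.23255773 0.166     ]invalid input at $[0]: expected keys x, y, z, yaw
invalid input at $[0]: expected keys x, y, z, yaw
```

```bash
python3 -m handwheel '[{"x":0,"y":-25,"z":0,"yaw":10},{"x":0,"y":-20,"z":0,"yaw":10},{"x":-57,"y":0,"z":19,"yaw":0},{"x":-57,"y":0,"z":19,"yaw":0},{"x":-57,"y":0,"z":19,"yaw":0},{"x":-57,"y":0,"z":19,"yaw":0},{"x":-57,"y":0,"z":19,"yaw":0},{"x":-57,"y":0,"z":19,"yaw":0}]' 0.6
python3 -m handwheel '[{"x":-57,"y":0,"z":19,"yaw":0},{"x":-57,"y":0,"z":19,"yaw":0},{"x":-57,"y":0,"z":19,"yaw":0},{"x":-57,"y":0,"z":19,"yaw":0},{"x":-57,"y":0,"z":19,"yaw":0},{"x":-57,"y":0,"z":19,"yaw":0},{"x":-57,"y":0,"z":19,"yaw":0},{"x":-57,"y":0,"z":19,"yaw":0}]'
python3 - <<'E'
from h import *
o=manip.get_obs();print(o['t'],o['tcp_pos'],o['joints'].round(2),Rot.from_rotvec(o['ee_rot']).as_matrix().round(3).tolist())
E
```

```text
t: 1.1
tcp_pos: [0.3275, -0.2437, 0.2759]
ee_rot: [-1.208, 1.211, -1.21]
contact_force: [0.9, 0.3, -0.5]
finger_gap: 0.0512
t: 2.1
tcp_pos: [0.4801, 0.2121, 0.2759]
ee_rot: [-1.209, 1.21, -1.21]
contact_force: [0.3, -1.6, 0.8]
finger_gap: 0.0513
2.1 [0.48007021 0.21208071 0.27591902] [ 0.28 -0.03  1.8  -0.    1.38  1.85] [[-0.001, -0.0, 1.0], [-1.0, -0.001, -0.001], [0.001, -1.0, -0.0]]
```

```bash
python3 -m handwheel '[{"x":-40,"y":0,"z":15,"yaw":0},{"x":-30,"y":0,"z":12,"yaw":0},{"x":0,"y":0,"z":0,"yaw":0},{"x":0,"y":0,"z":0,"yaw":0}]'
python3 - <<'E'
from h import *
o,im=snap('wrist');print(o['tcp_pos'])
print('expected grip top px',proj('wrist',[.514,.315,.168],o),'ball',proj('wrist',[.5645,.0763,.1815],o))
_,im2=snap('scene','scene2.png')
b=cv2.resize(im2[130:220,220:360],(560,360),interpolation=cv2.INTER_CUBIC)[:,:,::-1]
w=im[:,:,::-1]
cv2.imwrite('pics/v3.png',np.vstack([cv2.resize(w,(560,420)),b[:180*2]])[:600])
cv2.imwrite('pics/v3.png',w)
E
```

```text
t: 2.6
tcp_pos: [0.5066, 0.2795, 0.2756]
ee_rot: [-1.211, 1.211, -1.21]
contact_force: [-0.1, 0.4, -0.4]
finger_gap: 0.0514
[0.50658976 0.2794527  0.27561235]
expected grip top px [229.56288157 199.69952001] ball [569.75238051 132.58114541]
```

View pics/v3.png

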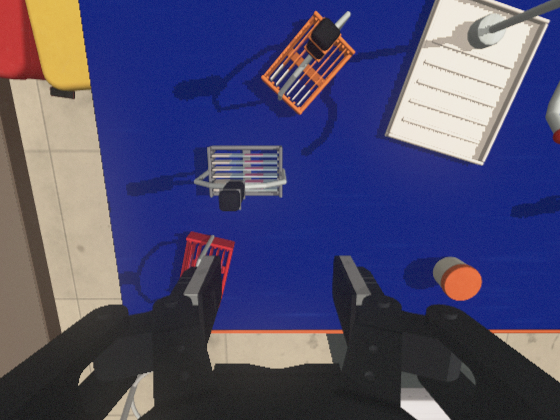

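The wrist view shows the loaded carrier's grip top at (230,201). The triangulation predicted (230,200), so they agree. The frame edges are level, so its yaw is about 0, and nothing stands near the grip. I'll descend and grip it.

```bash
python3 -m handwheel '[{"x":-35.5,"y":0,"z":7.5,"yaw":0},{"x":0,"y":30,"z":0,"yaw":0},{"x":0,"y":40,"z":0,"yaw":0},{"x":0,"y":40,"z":0,"yaw":0},{"x":0,"y":30,"z":0,"yaw":0},{"x":0,"y":0,"z":0,"yaw":0},{"x":0,"y":0,"z":0,"yaw":0}]'
python3 -m handwheel '[{"x":0,"y":0,"z":0,"yaw":0},{"x":0,"y":0,"z":0,"yaw":0},{"x":0,"y":0,"z":0,"yaw":0},{"x":0,"y":0,"z":0,"yaw":0},{"x":0,"y":0,"z":0,"yaw":0},{"x":0,"y":0,"z":0,"yaw":0}]' 0
python3 -m handwheel '[{"x":0,"y":-15,"z":0,"yaw":0},{"x":0,"y":-20,"z":0,"yaw":0},{"x":0,"y":-35,"z":0,"yaw":0},{"x":0,"y":-35,"z":0,"yaw":0},{"x":0,"y":0,"z":0,"yaw":0},{"x":0,"y":0,"z":0,"yaw":0}]'
python3 - <<'E'
from h import *
o,w=snap('wrist','w4.png');print(o['tcp_pos'],o['contact_force'])
_,s=snap('side','s4.png')
cv2.imwrite('pics/v4.png',cv2.resize(s[150:350,130:330],(600,600),interpolation=cv2.INTER_CUBIC)[:,:,::-1])
E
```

```text
t: 3.58
tcp_pos: [0.5157, 0.3154, 0.1379]
ee_rot: [-1.206, 1.21, -1.211]
contact_force: [0.6, 0.2, -0.0]
finger_gap: 0.0514
t: 4.32
tcp_pos: [0.5159, 0.3165, 0.1382]
ee_rot: [-1.205, 1.209, -1.21]
contact_force: [0.4, 1.2, 5.0]
finger_gap: 0.0151
t: 5.08
tcp_pos: [0.514, 0.3151, 0.2405]
ee_rot: [-1.21, 1.211, -1.21]
contact_force: [-0.5, -0.2, -2.0]
finger_gap: 0.015
[0.5140386  0.31514394 0.24048653] [-0.49526813 -0.20598866 -2.03871633]
```

View pics/v4.png

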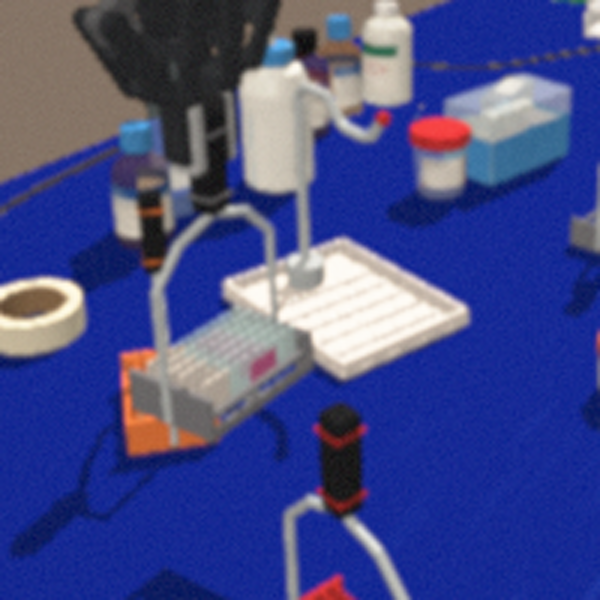

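The carrier is gripped and lifted upright, with a gap of 15 mm. The bail peak is now at z of about 0.2125, which clears the ball. I'll move it to the pre-hook pose.

```bash
python3 -m handwheel '[{"x":20,"y":0,"z":-5,"yaw":0},{"x":45,"y":0,"z":-5,"yaw":0},{"x":50,"y":0,"z":0,"yaw":0},{"x":50,"y":0,"z":0,"yaw":5},{"x":40,"y":0,"z":0,"yaw":6},{"x":20,"y":0,"z":0,"yaw":5},{"x":0,"y":0,"z":0,"yaw":0},{"x":0,"y":0,"z":0,"yaw":0}]'
python3 - <<'E'
from h import *
o,w=snap('wrist','w5.png');print(o['tcp_pos'],Rot.from_rotvec(o['ee_rot']).as_matrix().round(3).tolist())
_,s=snap('scene','sc5.png');_,d=snap('side','s5.png')
for n,P in[('ball',[.5645,.0763,.1815]),('seat',[.5962,.0671,.164]),('bail',np.array(o['tcp_pos'])-[0,0,.028])]:
    print(n,proj('scene',P),proj('side',P),proj('wrist',P,o))
f=lambda i,u,v:cv2.resize(i[v:v+100,u:u+100],(400,400),interpolation=cv2.INTER_CUBIC)
cv2.imwrite('pics/v5.png',np.hstack([f(s,260,125),f(d,200,150)])[:,:,::-1])
E
```

```text
t: 6.18
tcp_pos: [0.4965, 0.0911, 0.2407]
ee_rot: [-1.064, 1.413, -1.412]
contact_force: [-0.0, -0.6, -1.7]
finger_gap: 0.0151
[0.49654096 0.0910803  0.24070305] [[-0.276, -0.001, 0.961], [-0.961, 0.0, -0.276], [-0.0, -1.0, -0.001]]
ball [299.98430539 175.33734862] [257.4483248  188.63589932] [267.45847924 115.91620702]
seat [310.19129748 176.62881618] [248.30366512 192.01679348] [267.90464364  59.06925886]
bail [278.16206868 175.03162185] [280.56710846 182.82829605] [275.37408507 247.84848327]
```

View pics/v5.png

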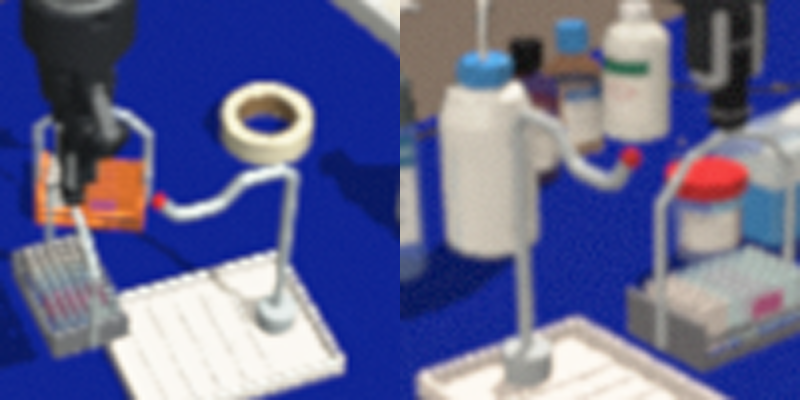

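View pics/w5.png

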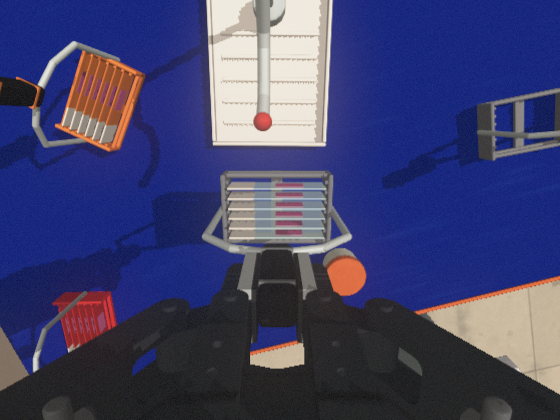

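The wrist view shows the ball at (262.5,121) and the rod running straight up the image, so yaw is aligned. The bail's shoulders are at (205,236) and (351,236). The side crop shows the bail above the ball's level. Next I'll get the lateral offset.

Run:
```python
from h import *
o=manip.get_obs();M=Rot.from_rotvec(o['ee_rot']).as_matrix()
t=lambda P:(M.T@(np.array(P)-o['tcp_pos'])*1000).round(1)
print('ball wrist',t(onz('wrist',262.5,121,.1815,o)),'scene/side',t([.5645,.0763,.1815]))
print('rod top near post',t(onz('wrist',263,15,.18,o)))
print('shoulders z82',[t(onz('wrist',u,236,.2125-.028,o)) for u in(205,351)])
print('peak',t(onz('wrist',277,251,.2125,o)))
```

```text
ball wrist [-7.5 59.6 66.6] scene/side [-3.7 59.6 69.2]
rod top near post [ -6.6  61.1 122.1]
shoulders z82 [array([-44.6,  56.6,  -3.4]), array([47.7, 56.6, -3.5])]
peak [ 0.9 28.6 -2.1]
```

```bash
python3 -m handwheel '[{"x":-7,"y":0,"z":10,"yaw":0},{"x":0,"y":0,"z":18,"yaw":0},{"x":0,"y":0,"z":20,"yaw":0},{"x":0,"y":0,"z":20,"yaw":0},{"x":0,"y":0,"z":20,"yaw":0},{"x":0,"y":0,"z":14,"yaw":0},{"x":0,"y":0,"z":0,"yaw":0},{"x":0,"y":0,"z":0,"yaw":0}]'
python3 - <<'E'
from h import *
o,w=snap('wrist','w6.png');print(o['tcp_pos'],o['contact_force'])
_,s=snap('scene','sc6.png');_,d=snap('side','s6.png')
f=lambda i,u,v:cv2.resize(i[v:v+80,u:u+80],(400,400),interpolation=cv2.INTER_CUBIC)
cv2.imwrite('pics/v6.png',np.hstack([f(s,275,135),f(d,205,150)])[:,:,::-1])
E
```

```text
t: 7.32
tcp_pos: [0.5967, 0.0697, 0.241]
ee_rot: [-1.064, 1.414, -1.412]
contact_force: [0.0, 0.1, -0.7]
finger_gap: 0.015
[0.59666255 0.06974507 0.24096072] [ 0.01426341  0.09706306 -0.67895042]
```

View pics/v6.png

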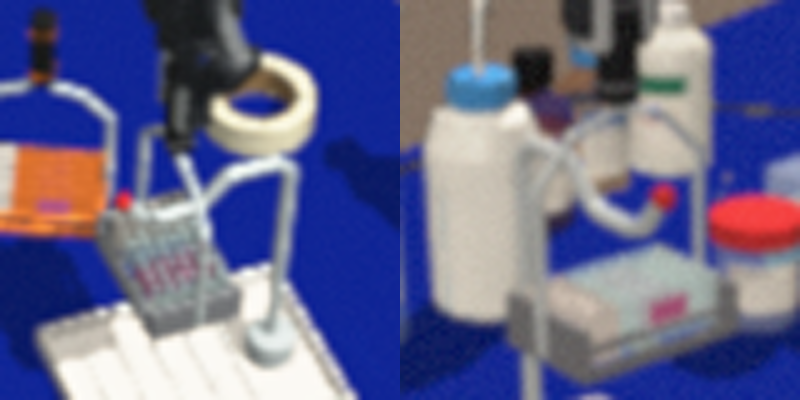

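View pics/w6.png

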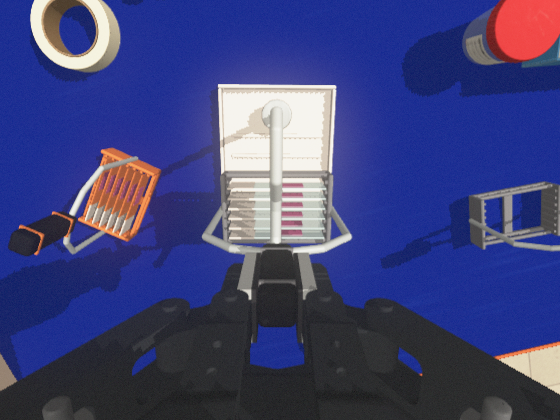

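In the wrist view the rod (column 276) is centred under the bail peak (277). In the side view the hook is inside the window with the dip below the wire. I'll lower it.

```bash
python3 -m handwheel '[{"x":0,"y":12,"z":1,"yaw":0},{"x":0,"y":14,"z":0,"yaw":0},{"x":0,"y":10,"z":0,"yaw":0},{"x":0,"y":5,"z":0,"yaw":0},{"x":0,"y":0,"z":0,"yaw":0},{"x":0,"y":0,"z":0,"yaw":0}]'
python3 -m handwheel '[{"x":0,"y":3,"z":0,"yaw":0},{"x":0,"y":0,"z":0,"yaw":0},{"x":0,"y":0,"z":0,"yaw":0}]'
python3 - <<'E'
from h import *
o,w=snap('wrist','w7.png');_,s=snap('scene','sc7.png');_,d=snap('side','s7.png')
f=lambda i,u,v:cv2.resize(i[v:v+80,u:u+80],(400,400),interpolation=cv2.INTER_CUBIC)
cv2.imwrite('pics/v7.png',np.hstack([f(s,275,135),f(d,205,150)])[:,:,::-1])
E
```

```text
t: 8.22
tcp_pos: [0.5984, 0.0693, 0.2008]
ee_rot: [-1.062, 1.412, -1.413]
contact_force: [0.2, 0.4, -1.7]
finger_gap: 0.015
t: 8.6
tcp_pos: [0.5981, 0.0693, 0.1974]
ee_rot: [-1.063, 1.413, -1.413]
contact_force: [-0.5, -0.2, -1.5]
finger_gap: 0.0151
```

View pics/v7.png

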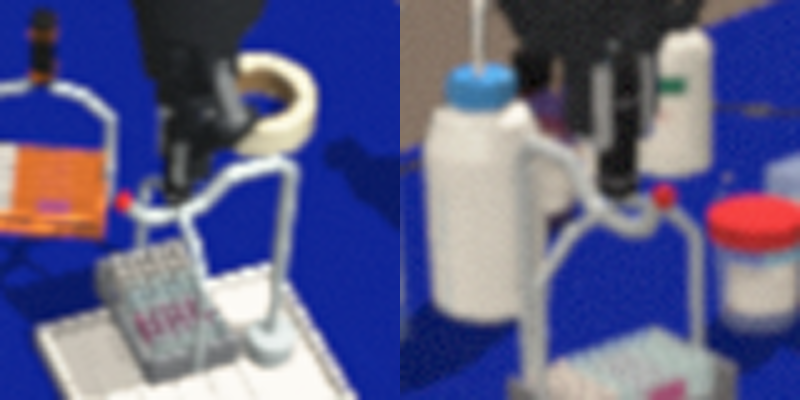

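The wire is just above the dip. In the scene crop it is at x=178 and the seat projects to 176. I'll continue down until the load transfers to the hook.

```bash
python3 -m handwheel '[{"x":0,"y":2,"z":-1,"yaw":0},{"x":0,"y":0,"z":0,"yaw":0},{"x":0,"y":0,"z":0,"yaw":0}]'
python3 -m handwheel '[{"x":0,"y":1,"z":0,"yaw":0},{"x":0,"y":0,"z":0,"yaw":0},{"x":0,"y":0,"z":0,"yaw":0}]'
python3 -m handwheel '[{"x":0,"y":1,"z":0,"yaw":0},{"x":0,"y":0,"z":0,"yaw":0},{"x":0,"y":0,"z":0,"yaw":0}]'
```

```text
t: 9.12
tcp_pos: [0.597, 0.0696, 0.1952]
ee_rot: [-1.063, 1.413, -1.413]
contact_force: [-0.4, 0.7, -1.3]
finger_gap: 0.0149
t: 9.5
tcp_pos: [0.5972, 0.0695, 0.1947]
ee_rot: [-1.063, 1.412, -1.413]
contact_force: [-0.2, 0.0, 1.4]
finger_gap: 0.0153
t: 9.88
tcp_pos: [0.5974, 0.0696, 0.1945]
ee_rot: [-1.062, 1.412, -1.413]
contact_force: [-1.8, -1.1, 5.4]
finger_gap: 0.015
```

Contact came at the expected height. I'll ease off 1 mm, open, and retreat straight up.

```bash
python3 -m handwheel '[{"x":0,"y":-1,"z":0,"yaw":0},{"x":0,"y":0,"z":0,"yaw":0},{"x":0,"y":0,"z":0,"yaw":0}]'
python3 -m handwheel '[{"x":0,"y":0,"z":0,"yaw":0},{"x":0,"y":0,"z":0,"yaw":0},{"x":0,"y":0,"z":0,"yaw":0},{"x":0,"y":0,"z":0,"yaw":0}]' 0.5
python3 -m handwheel '[{"x":0,"y":-10,"z":0,"yaw":0},{"x":0,"y":-20,"z":0,"yaw":0},{"x":0,"y":-30,"z":0,"yaw":0},{"x":0,"y":-40,"z":0,"yaw":0},{"x":0,"y":-40,"z":0,"yaw":0},{"x":0,"y":0,"z":0,"yaw":0},{"x":0,"y":0,"z":0,"yaw":0},{"x":0,"y":0,"z":0,"yaw":0}]'
python3 -m handwheel '[{"x":0,"y":0,"z":0,"yaw":0},{"x":0,"y":0,"z":0,"yaw":0},{"x":0,"y":0,"z":0,"yaw":0},{"x":0,"y":0,"z":0,"yaw":0},{"x":0,"y":0,"z":0,"yaw":0},{"x":0,"y":0,"z":0,"yaw":0},{"x":0,"y":0,"z":0,"yaw":0},{"x":0,"y":0,"z":0,"yaw":0}]'
python3 - <<'E'
from h import *
o,w=snap('wrist','w8.png');_,d=snap('side','s8.png')
for _ in range(10): _,s=snap('scene','sc8.png')
_,d2=snap('side','s9.png'); _,w2=snap('wrist','w9.png')
df=lambda a,b:(np.abs(a.astype(int)-b).max(2)>40).sum()
print('moved px over 0.6s side',df(d,d2),'wrist',df(w,w2))
f=lambda i,u,v:cv2.resize(i[v:v+100,u:u+100],(400,400),interpolation=cv2.INTER_CUBIC)
cv2.imwrite('pics/v9.png',np.hstack([f(s,265,125),f(d2,195,150)])[:,:,::-1])
E
```

```text
t: 10.25
tcp_pos: [0.5973, 0.0695, 0.1945]
ee_rot: [-1.063, 1.412, -1.413]
contact_force: [-0.7, -0.5, 3.0]
finger_gap: 0.0152
t: 10.75
tcp_pos: [0.5969, 0.0696, 0.194]
ee_rot: [-1.063, 1.413, -1.413]
contact_force: [-0.3, 0.5, 0.2]
finger_gap: 0.0428
t: 11.75
tcp_pos: [0.5962, 0.0696, 0.3328]
ee_rot: [-1.066, 1.415, -1.412]
contact_force: [-0.7, -0.2, -0.3]
finger_gap: 0.0427
t: 12.75
tcp_pos: [0.597, 0.0695, 0.3343]
ee_rot: [-1.063, 1.413, -1.413]
contact_force: [0.0, -0.1, -0.0]
finger_gap: 0.0427
moved px over 0.6s side 0 wrist 18
```

View pics/v9.png

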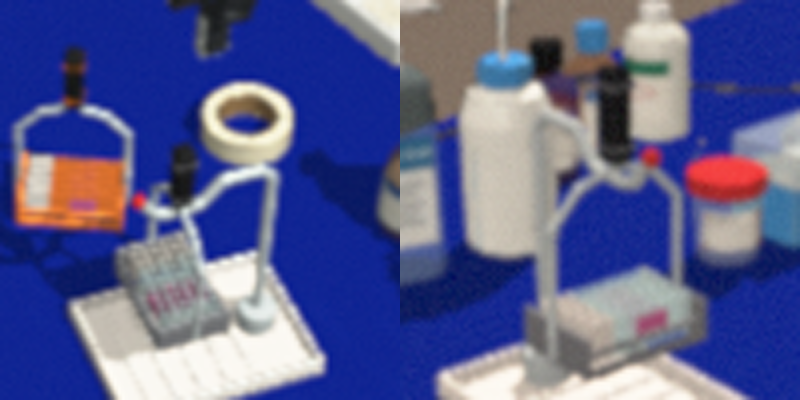

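It hangs in the dip, upright and clear of the gripper. I'll let any small swing die out, check, and hand in.

```bash
python3 -m handwheel '[{"x":0,"y":0,"z":0,"yaw":0},{"x":0,"y":0,"z":0,"yaw":0},{"x":0,"y":0,"z":0,"yaw":0},{"x":0,"y":0,"z":0,"yaw":0},{"x":0,"y":0,"z":0,"yaw":0},{"x":0,"y":0,"z":0,"yaw":0},{"x":0,"y":0,"z":0,"yaw":0},{"x":0,"y":0,"z":0,"yaw":0}]' >/dev/null
python3 -m handwheel '[{"x":0,"y":0,"z":0,"yaw":0},{"x":0,"y":0,"z":0,"yaw":0},{"x":0,"y":0,"z":0,"yaw":0},{"x":0,"y":0,"z":0,"yaw":0},{"x":0,"y":0,"z":0,"yaw":0},{"x":0,"y":0,"z":0,"yaw":0},{"x":0,"y":0,"z":0,"yaw":0},{"x":0,"y":0,"z":0,"yaw":0}]'
python3 - <<'E'
from h import *
f=[]
for i in range(12): f.append(camera('side').astype(float)[200:260,225:375])
a=cv2.imread('pics/s9.png')[:,:,::-1].astype(float)[200:260,225:375]
print('diff vs 3s ago',[np.abs(x-a).mean().round(2) for x in f],'first/last',np.abs(f[0]-f[-1]).max())
print(workorder.hand_in())
E
```

```text
t: 15.45
tcp_pos: [0.597, 0.0696, 0.3343]
ee_rot: [-1.063, 1.413, -1.413]
contact_force: [0.5, -0.8, -0.1]
finger_gap: 0.0426
diff vs 3s ago [np.float64(2.46), np.float64(2.44), np.float64(2.43), np.float64(2.42), np.float64(2.42), np.float64(2.44), np.float64(2.44), np.float64(2.43), np.float64(2.46), np.float64(2.47), np.float64(2.5), np.float64(2.47)] first/last 22.0
the job is handed in; nothing more can be done
None
```

The loaded carrier now hangs by its bail in the dip of the drain stand's hook, over the drip tray, and the job is handed in at about 16 s of the 42 s allowed. I pinched it by its grip, lifted it upright, passed the bail over the red ball, lowered it into the dip and released it. The empty carrier was never approached.

**Contact:** the hook took the load at the height I expected, with about 5 N at most on the wrist.

**Hanging:** the last pictures show it upright in the dip with the gripper well clear, about 14 cm higher.

**At rest:** two side pictures taken about 0.6 s apart showed no change. A pair from the wrist camera differed by 18 pixels, which I took to be noise. Twelve more side pictures just before handing in showed only a steady, noise-level difference. I did not measure any slight remaining tilt of the carrier.

**Disagreement:** the wrist camera and the two fixed cameras differed by about 4 mm on the hook's sideways position. I moved 7 mm sideways, between the two estimates, and the next wrist picture showed the rod centred under the bail.

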